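Tip a circuit board into its test fixture and clamp it

TASK

Load the circuit board for testing by pushing only: tip the standing carrier over so that it lies flat on the navy test fixture with its components facing up, push it along the bed between the rails until it is home against the end stop, then swing the clamp lid over it and press it fully shut. Do not pick anything up, and leave the mouse, mug and bottle where they are.

Things in the scene. Friction and masses are not known exactly. Their poses are not given: they have to be found in the camera images.
- fixture: Navy test fixture, fixed to the table. Origin on the table surface, z up; x points across the bed away from the robot, y along it from the lid's hinge and the end stop to the open loading end. In mm: bed 30 high, x -68 to 68, y -98 to 108. End stop, inner face y=-60; two rails from it to y=-30, inner faces x=-48 and 48, flared to x=-56 and 56 at y=-9; all 46 high.
- home (a point): Where the board's middle lies when it is home: flat against the end stop, fixture x=0, y=-22, z=39 mm. The board's trailing edge is then at fixture y=16. Axes as the fixture's.
- board: Grey carrier with a green circuit board, loose, 90 (own x) x 18 (y) x 76 mm (z), 0.10 to 0.21 kg. Starts standing on a long edge on the loading end of the bed. Origin: middle of that edge, mid-thickness; it becomes the trailing edge. Own z is up while it stands; own y is the component side, facing fixture +y at first. Lying as wanted: own y up, own z to fixture -y.
- board_center (a point): Middle of the carrier, 38 mm from its origin along its own z. It starts at fixture y 70 to 85 mm. Pushed near its top towards fixture -y, the carrier passes balance at about 13 degrees, falls flat by itself and then still lies some 35 to 60 mm short of the end stop. A push at one point only may turn it and jam it in the rails.
- lid (a joint): Clamp lid angle, rad: 0 shut (level, underside 52 mm above the table, 4 above the board), grows as it opens; starts at 1.55 to 1.85, stop at 1.95. Beyond 1.57 it leans away from the bed to fixture -y. A stiff hinge keeps it where it is left; 1 to 2 N at the free edge swings it. An orange tongue under it (at fixture y 21 to 26 mm, 10 deep) drops behind the board: it shuts only if the board is home.
- lid_hinge (a point): On the lid's hinge axis (along fixture x), mid-width: fixture x=0, y=-80, z=55 mm; hinge blocks 62 high. The lid is a flat plate 90 mm wide (fixture x -45 to 45), 6 thick, its outer face 3 mm off the axis; black with a clear window and an orange free edge.
- lid_edge (a point): Middle of the lid's free edge, mid-thickness, 106 mm from lid_hinge; at fixture x=0, y=26, z=55 mm when shut.
- mouse: Black computer mouse, 104 x 60 x 34 mm, loose; origin under its centre. Leave alone.
- mug: Blue mug, 80 mm wide, 92 tall, handle at own +y, loose; origin under its centre. Leave alone.
- cleaner: White bottle with red cap, 52 mm wide, 125 tall, loose; origin under its centre. Leave alone.

How it is judged (in metres and radians):
On the way, in this order (a step that is already met when the one before it is completed fails the run):
1. the board lies flat, components up, while the lid is still open (angle between board's own y axis and vertical below 0.06 rad and value of joint lid above 0.5 rad), for 0.2 s.
2. the lid is shut over the board (angle between board's own y axis and vertical below 0.06 rad and value of joint lid below 0.05 rad), for 0.2 s.
At the end, for the whole second after the job is handed in: The board lies flat (within 0.06 rad), components up, on the bed, its middle within 4 mm of home along the bed and 5 mm across it, at rest, and the lid is shut to within 0.05 rad (all of step 2 and y of board_center in the frame of fixture between -0.026 and -0.018 m and x of board_center in the frame of fixture between -0.005 and 0.005 m and z of board_center in the frame of fixture between 0.034 and 0.043 m and linear speed of board below 0.02 m/s); the robot touches nothing.
It fails at once if the board is lifted off the bed (its middle above 80 mm, or above 58 mm when it lies flat within 0.3 rad; tipping alone stays below both) (height (world z) of board_center above 0.08 m or (angle between board's own y axis and vertical below 0.3 rad and height (world z) of board_center above 0.058 m)).
It fails at once if the mouse is moved more than 25 mm or tipped over (distance of mouse from where it was at the start of the episode above 0.025 m or angle between mouse's own z axis and vertical above 0.5 rad).
It fails at once if the mug is moved more than 25 mm or tipped over (distance of mug from where it was at the start of the episode above 0.025 m or angle between mug's own z axis and vertical above 0.5 rad).
It fails at once if the cleaner is moved more than 25 mm or tipped over (distance of cleaner from where it was at the start of the episode above 0.025 m or angle between cleaner's own z axis and vertical above 0.5 rad).
It also fails if it takes over 54 s, if anything falls off the work surface, if the arm or the gripper's body presses on something with over 40 N, if the wrist force passes 120 N, or if a joint passes its speed limit or range.

ROBOT

A 6-joint arm with a two-finger parallel gripper is mounted at the origin on the work surface. World frame = base frame: x ahead of the robot, y to its left, z up, the work surface at z = 0. Lengths are in mm, angles in rad, forces in N, time in s.
With the tool pointing down it reaches from about 275 to 750 mm from the base axis. Payload 10.2 kg.
Tool frame: the origin (TCP) lies between the finger pads; the fingertips stand 11 mm ahead of it and the grasp point (between the pads) lies 8 mm behind it; z points along the fingers, y is the line along which they close (so a half turn about z gives the same grasp; the last joint's range is limited). The gripper opens to 85 mm and grips with 20 to 120 N. Pads are 22 mm wide; open, the fingers measure 114 mm over their backs; the gripper's body (76 mm by 85 mm) begins 54 mm behind the grasp point. The pads swing forward as they close: fully open they stand 13 mm farther back than shut.
Start: joints at [1.06, 0.313, 1.498, -0, 1.331, -0.223], TCP at [149.031, 503.409, 242.294] pointing down, gripper open.
Joint ranges: [-2.94, 2.94], [-0.97, 2.17], [0.19, 2.56], [-1.23, 4.37], [0.02, 3.11], [-2.88, 2.88]. Speed limits (rad/s): [2.39, 2.39, 3.01, 3.14, 3.14, 3.14].

INTERFACE

Orientations are given as a unit quaternion [w, x, y, z].
In Python, from rig import sense, eyes, finish_job gives the robot as it stands.
- The arm moves only by the shell command python3 -m jog 'ROWS' [FORCE]. ROWS is JSON, a list of rows, each a list of 7 numbers: the shift along the tool's x, y, z in m, then the turn, a rotation vector about the tool's x, y, z in rad, then the finger opening in m, from 0 to 0.0854. In form: [[dx, dy, dz, rx, ry, rz, gripper], ...]. A call has 1 to 5 rows; each row shifts and turns the commanded pose from where the row before left it, along the tool's axes as they then stand; what a row does not reach is not made up. A row lasts 1/10 s, in which the tool goes at most 50 mm and 8.59 degrees, less where a joint would pass 70% of its speed; a pose out of reach is approached as far as the arm can. A call is refused whole if a number of a shift passes 0.05 or a number of a turn 0.15, either way. A call with a gripper value outside its range is refused whole. The fingers move at their own pace and stop on an object; FORCE is the grip in N (left out, the last holds). Time passes only in rows, so rows that do not move let the fingers close. It gives the time, the measured TCP pose, the force, the opening and the grip force at its end, in the units of the state.
- sense(): the state, without advancing time (a new reading comes with each control period).
- eyes.capture(name): name is "side" or "top"; returns the picture (384x512x3 uint8, red, green, blue); there is no depth.
- eyes.calibration(name): a dict with "fx", "fy", "cx", "cy" (pixels), "dist" ([k1, k2, p1, p2, k3] as OpenCV has them; the pictures are not rectified), "cam_to_world" (4x4, takes a point from camera to world coordinates). Camera axes: x right, y down, z forward; pixel columns grow to the right and rows downward; lengths in mm; the calibration is good to about 2 mm. A picture is of the moment at which its call begins. calibration takes no time and is no camera call.
- finish_job(): hands the job in; it is judged then, once.
The state is a dict: "time_s": time; "joints": joint angles; "dq": joint speeds; "tau": joint torques, N m; "eef_pos": TCP position; "ee_rot": TCP orientation; "force": force on the tool from outside, world axes, zero at the start; "wrist_torque": the same for the moment, N m; "grip_width": opening from 0.0 (shut) to 1.0 (fully open); "grip_force": force on a finger pad.
Only numpy, scipy, OpenCV 4.12 (cv2) and the standard library are available. Lean on these libraries where they do the work, as an engineer would, in place of code of your own. Each camera call takes 0.05 s, during which the arm holds its last target. There are 200 camera calls.

## Working session

There is one attempt and no reset: what is moved stays moved. The work goes in short steps, Python scripts to look and compute and a shell command to move; the robot and the scene stay as the last step left them, time stands still between calls to the robot, and variables do not carry over. Pictures are saved under pics/ and viewed, at most 10 in all, crops included, and the job is handed in when it is done.

```bash
mkdir -p pics; ls; python3 - <<'E'
from rig import sense,eyes
import cv2,numpy as np
s=sense();print(s)
for n in("side","top"):
    im=eyes.capture(n);cv2.imwrite(f"pics/{n}0.png",im[:,:,::-1]);c=eyes.calibration(n);print(n,{k:np.round(v,4).tolist() for k,v in c.items()})
E
```

```text
pics
{'time_s': 0.0, 'joints': array([ 1.05965403e+00,  3.13452517e-01,  1.49848459e+00, -7.58380601e-06,
        1.33103222e+00, -2.23353957e-01]), 'dq': array([ 7.04658585e-04, -1.77097237e-03, -5.96934233e-05,  9.62967696e-05,
        5.21884629e-04,  1.88002716e-03]), 'tau': array([-1.00569872e-03, -4.12278914e+01, -2.59737915e+01, -2.60967499e-04,
        4.26081780e-03, -2.24748868e-05]), 'eef_pos': array([148.86746327, 503.17153511, 241.71591183]), 'ee_rot': array([-2.43707864e-04,  1.43397187e-01,  9.89664980e-01, -6.43757117e-04]), 'force': array([-0.85699519, -0.00800646,  0.956106  ]), 'wrist_torque': array([-0.00133306,  0.01498465,  0.00270661]), 'grip_force': 0.0, 'grip_width': 1.0009168576388576}
side {'fx': 487.1506, 'fy': 487.1506, 'cx': 268.2371, 'cy': 190.426, 'dist': [-0.1327, 0.0, 0.0, 0.0, 0.0], 'cam_to_world': [[0.9198, -0.2323, 0.3161, 223.1529], [-0.3918, -0.5856, 0.7097, -675.0678], [0.0203, -0.7766, -0.6296, 693.0363], [0.0, 0.0, 0.0, 1.0]]}
top {'fx': 493.1721, 'fy': 493.1721, 'cx': 261.6947, 'cy': 195.7585, 'dist': [-0.1988, 0.0, 0.0, 0.0, 0.0], 'cam_to_world': [[0.0204, -0.998, 0.0597, 460.0593], [-0.9994, -0.022, -0.0265, 42.514], [0.0277, -0.0592, -0.9979, 1137.4163], [0.0, 0.0, 0.0, 1.0]]}
```

View pics/side0.png

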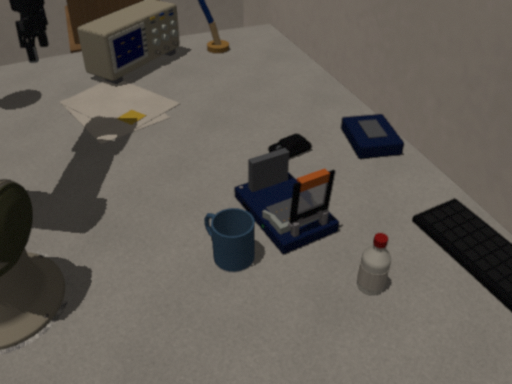

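View pics/top0.png

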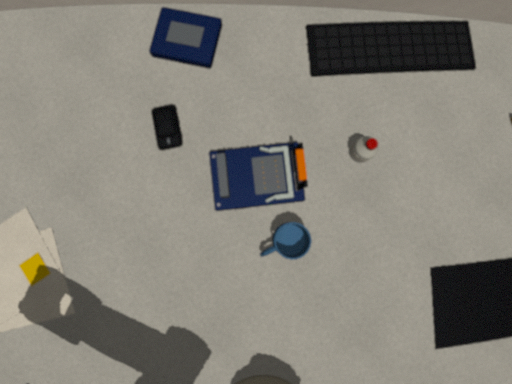

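The top view shows the fixture at about px x 210–307, y 141–210. The loading end is on the left (world +y), with the standing board at (222,175). The lid is on the right, with its orange edge at (300,165). The mug is at (291,240), the bottle at (367,146) and the mouse at (167,127).

```bash
cat > h.py <<'E'
from rig import sense,eyes
import cv2,numpy as np
def rays(n,px):
    c=eyes.calibration(n);K=np.array([[c['fx'],0,c['cx']],[0,c['fy'],c['cy']],[0,0,1]])
    u=cv2.undistortPoints(np.float64(px).reshape(-1,1,2),K,np.float64(c['dist'])).reshape(-1,2)
    T=np.array(c['cam_to_world']);return T[:3,3],np.c_[u,np.ones(len(u))]@T[:3,:3].T
def onz(n,px,z):
    o,d=rays(n,px);return (o+d*((z-o[2])/d[:,2])[:,None])
def proj(n,P):
    c=eyes.calibration(n);K=np.array([[c['fx'],0,c['cx']],[0,c['fy'],c['cy']],[0,0,1]])
    M=np.linalg.inv(np.array(c['cam_to_world']));r,_=cv2.Rodrigues(M[:3,:3])
    return cv2.projectPoints(np.float64(P).reshape(-1,1,3),r,M[:3,3],K,np.float64(c['dist']))[0].reshape(-1,2)
E
python3 - <<'E'
from h import *
im=cv2.imread('pics/top0.png');hsv=cv2.cvtColor(im,cv2.COLOR_BGR2HSV)
m=cv2.inRange(hsv,(105,120,20),(130,255,140));m[:135]=0;m[218:]=0;m[:,:200]=0;m[:,315:]=0
m=cv2.morphologyEx(m,cv2.MORPH_OPEN,np.ones((3,3)))
c=max(cv2.findContours(m,0,2)[0],key=cv2.contourArea)
print(cv2.boundingRect(c),cv2.contourArea(c))
h=cv2.convexHull(c)
W=onz('top',h.reshape(-1,2),30)[:,:2].astype(np.float32)
print(np.round(np.c_[h.reshape(-1,2),W],0).astype(int).tolist());r=cv2.minAreaRect(W);print(r,cv2.boxPoints(r))
a=cv2.resize(im[130:220,200:320],None,fx=6,fy=6,interpolation=2);cv2.imwrite('pics/topc.png',a)
s=cv2.imread('pics/side0.png');cv2.imwrite('pics/sidec.png',cv2.resize(s[130:255,190:345],None,fx=4.8,fy=4.8,interpolation=2))
E
```

```text
(211, 147, 56, 62) 1740.0
[[258, 147, 637, 24], [264, 153, 624, 10], [266, 195, 528, 3], [266, 197, 524, 3], [264, 203, 510, 8], [261, 204, 508, 14], [246, 206, 503, 48], [237, 207, 500, 68], [226, 208, 497, 93], [221, 208, 497, 104], [215, 200, 515, 118], [211, 162, 600, 129], [211, 159, 607, 129], [226, 150, 628, 96], [253, 147, 637, 35]]
((566.6627197265625, 63.567420959472656), (131.2500457763672, 121.40798950195312), 7.56205940246582) [[493.6198    115.107216 ]
 [509.5971     -5.2448797]
 [639.7056     12.027626 ]
 [623.72833   132.37971  ]]
```

View pics/topc.png

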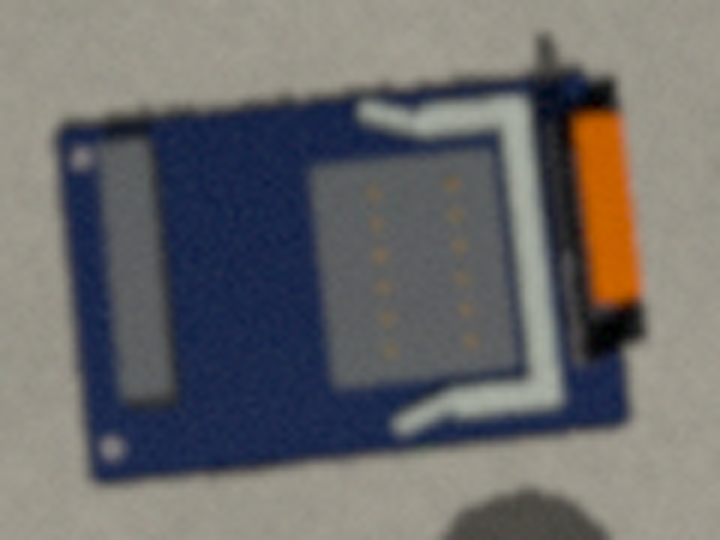

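View pics/sidec.png

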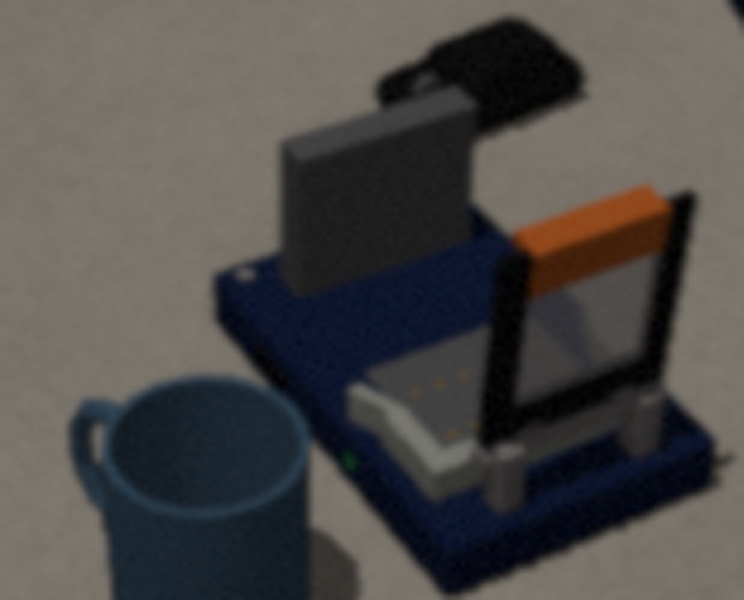

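The crops give these positions:
- **Bed corners (top crop):** (60,130), (97,482), (628,420) and about (585,75).
- **Board top:** (103,140), (152,135), (177,402), (124,405).
- **End-stop inner face:** (500,125) to (527,378).
- **Lid:** upright, with its orange edge at x 572–640.

The mug is close to the -x side of the fixture.

```bash
cat >> h.py <<'E'
def T(p): return np.array(p)/6+[199.58,129.58]
def S(p): return np.array(p)/4.8+[189.6,129.6]
E
python3 - <<'E'
from h import *
np.set_printoptions(precision=1,suppress=True)
B=onz('top',T([(60,130),(97,482),(628,420)]),30);print('bed',B)
ob=np.array([[68,108],[-68,108],[-68,-98]],float)
# rigid fit
def fit(o,w):
    oc,wc=o.mean(0),w.mean(0);H=(o-oc).T@(w-wc);a=np.arctan2(H[0,1]-H[1,0],H[0,0]+H[1,1])
    R=np.array([[np.cos(a),-np.sin(a)],[np.sin(a),np.cos(a)]]);return a,R,wc-R@oc
# add end stop inner face & screws later
E=onz('top',T([(500,125),(527,378)]),46);print('stop',E)
sc=B[:,:2]
# side bed corners near: left corner, bottom
SB=onz('side',S([(216,278),(450,552),(714,443)]),30);print('side',SB)
a,R,t=fit(ob,sc);print(a,t,(R@ob.T).T+t-sc)
sb=np.array([[-68,108],[-68,-98],[68,-98]],float)
a2,R2,t2=fit(sb,SB[:,:2]);print(a2,t2,(R2@sb.T).T+t2-SB[:,:2])
a3,R3,t3=fit(np.r_[ob,sb],np.r_[sc,SB[:,:2]]);print(a3,t3)
F=lambda P:(P[:,:2]-t3)@R3
print('stopF',F(E));bt=onz('top',T([(103,140),(152,135),(177,402),(124,405)]),106);print('boardtop',bt,F(bt))
bs=onz('side',S([(283,140),(290,158),(474,105)]),106);print('board side',F(bs))
for z in(150,155,160,165):
    print(z,F(onz('top',T([(572,110),(592,305),(622,110),(640,302)]),z)).round(0).tolist(),F(onz('side',S([(530,292),(515,235),(645,187),(670,210)]),z)).round(0).tolist())
print('mug',onz('top',[(291,238)],92),'bottle',onz('top',[(371,144)],125),'mouse',onz('top',[(167,127)],30))
E
```

```text
bed [[624.7 133.2  30. ]
 [492.3 115.6  30. ]
 [519.8 -83.2  30. ]]
stop [[628.1 -31.9  46. ]
 [533.7 -43.5  46. ]]
side [[492.  108.5  30. ]
 [518.6 -89.2  30. ]
 [648.1 -72.6  30. ]]
0.13409150634054534 [573.3  19.3] [[ 1.6  2.2]
 [-0.8  1.6]
 [-0.8 -3.8]]
0.12989607079930993 [571.6  14.3] [[-1.8  4. ]
 [-1.8 -2.6]
 [ 3.6 -1.5]]
0.12917308165923339 [572.4  16.7]
stopF [[ 49.  -55.3]
 [-46.1 -54.7]]
boardtop [[610.2 111.8 106. ]
 [612.3  94.6 106. ]
 [518.6  83.4 106. ]
 [517.1 101.9 106. ]] [[ 49.7  89.4]
 [ 49.7  72.1]
 [-44.8  73.1]
 [-43.8  91.6]]
board side [[-40.7  87.2]
 [-44.4  74. ]
 [ 46.3  69.9]]
150 [[37.0, -71.0], [-30.0, -70.0], [35.0, -88.0], [-31.0, -86.0]] [[-37.0, -97.0], [-23.0, -65.0], [39.0, -64.0], [39.0, -81.0]]
155 [[36.0, -71.0], [-30.0, -70.0], [34.0, -87.0], [-31.0, -86.0]] [[-41.0, -102.0], [-27.0, -70.0], [35.0, -69.0], [34.0, -86.0]]
160 [[35.0, -70.0], [-31.0, -69.0], [33.0, -87.0], [-31.0, -85.0]] [[-44.0, -107.0], [-30.0, -76.0], [30.0, -74.0], [30.0, -91.0]]
165 [[34.0, -69.0], [-31.0, -69.0], [33.0, -86.0], [-32.0, -85.0]] [[-48.0, -112.0], [-34.0, -81.0], [26.0, -80.0], [26.0, -96.0]]
mug [[434.3 -49.2  92. ]] bottle [[ 635.1 -212.7  125. ]] mouse [[678.8 232.6  30. ]]
```

```bash
R='[0,0,0,0,0,0.144,0.06]'
python3 -m jog '[[0,0,0,0,0,0.144,0.06],[0,0,0,0,0,0.144,0.06],[0,0,0,0,0,0.144,0.06],[0,0,0,0,0,0.144,0.06]]'
python3 -m jog '[[0,0,0,0,0,0.144,0.06],[0,0,0,0,0,0.144,0.06],[0,0,0,0,0,0.144,0.06],[0,0,0,0,0,0.144,0.06],[0,0,0,0,0,0,0.06]]'
cat >> h.py <<'E'
A=0.130;O=np.array([572.4,16.7])
Rf=np.array([[np.cos(A),-np.sin(A)],[np.sin(A),np.cos(A)]])
def st():
    from scipy.spatial.transform import Rotation as Q
    s=sense();q=s['ee_rot'];M=Q.from_quat([q[1],q[2],q[3],q[0]]).as_matrix()
    f=(s['eef_pos'][:2]-O)@Rf
    print('t',round(s['time_s'],2),'fix xyz',f.round(1),s['eef_pos'][2].round(1),'tool y ang',np.arctan2(M[1,1],M[0,1]).round(3),'z',M[:,2].round(3),'F fix',(s['force'][:2]@Rf).round(1),s['force'][2].round(1),'j',s['joints'].round(2),'w',round(s['grip_width'],2))
E
python3 -c "from h import *;st()"
```

```text
time_s: 0.5
eef_pos: [149.0, 503.3, 241.9]
ee_rot: [-0.0, 0.421, 0.907, -0.0]
force: [0.6, 0.7, -0.2]
grip_width: 0.705
grip_force: 0.0
time_s: 1.0
eef_pos: [148.9, 503.3, 242.0]
ee_rot: [0.0, 0.66, 0.751, -0.0]
force: [0.0, -0.1, 0.2]
grip_width: 0.7
grip_force: 0.0
t 1.0 fix xyz [-356.8  537.4] 242.0 tool y ang 0.13 z [-0.    -0.001 -1.   ] F fix [ 0.  -0.1] 0.2 j [1.06 0.31 1.5  0.   1.33 0.93] w 0.7
```

```bash
python3 -m jog '[[-0.026,0.024,0,0,0,0,0.06],[-0.026,0.024,0,0,0,0,0.06],[-0.026,0.024,0,0,0,0,0.06],[-0.026,0.024,0,0,0,0,0.06],[-0.026,0.024,0,0,0,0,0.06]]' >/dev/null
python3 -m jog '[[-0.026,0.024,0,0,0,0,0.06],[-0.026,0.024,0,0,0,0,0.06],[-0.026,0.024,0,0,0,0,0.06],[-0.026,0.024,0,0,0,0,0.06],[-0.026,0.024,0,0,0,0,0.06]]' >/dev/null
python3 -m jog '[[-0.026,0.024,0,0,0,0,0.06],[-0.026,0.024,0,0,0,0,0.06],[-0.026,0.024,0,0,0,0,0.06],[-0.026,0.024,0,0,0,0,0.06],[0,0,0,0,0,0,0.06]]' >/dev/null
python3 -c "from h import *;st()"
```

```text
t 2.5 fix xyz [-18.5 170.8] 241.4 tool y ang 0.132 z [-0.    -0.001 -1.   ] F fix [1.  0.9] -0.2 j [ 0.12  0.4   1.38 -0.    1.36 -0.01] w 0.7
```

```bash
python3 -m jog '[[-0.008,0.005,0.036,0,0,0,0.06],[-0.008,0.005,0.036,0,0,0,0.06],[-0.008,0.005,0.036,0,0,0,0.06],[-0.008,0.005,0.036,0,0,0,0.06],[0,0,0,0,0,0,0.06]]' >/dev/null
python3 - <<'E'
from h import *
st()
cv2.imwrite('pics/s1.png',cv2.resize(eyes.capture('side')[90:255,190:390,::-1],None,fx=3.6,fy=3.6,interpolation=2))
E
```

```text
t 3.0 fix xyz [ -2.7 141.7] 94.1 tool y ang 0.133 z [-0.009 -0.001 -1.   ] F fix [-0.6  0.4] -0.8 j [ 0.07  0.57  1.52 -0.    1.06 -0.06] w 0.7
```

View pics/s1.png

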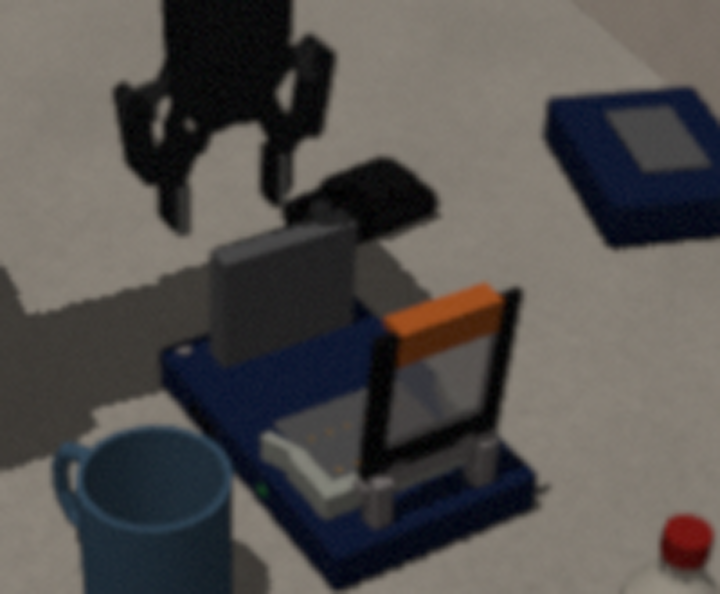

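The side view shows the fingertips at (180,230) and (275,205), behind the untouched board. I'll close in on it now, then push gently.

```bash
python3 -m jog '[[-0.01,0.002,-0.002,0,0,0,0.06],[-0.01,0.002,-0.001,0,0,0,0.06],[-0.008,0,0,0,0,0,0.06],[-0.005,0,0,0,0,0,0.06],[0,0,0,0,0,0,0.06]]' >/dev/null;python3 -c "from h import *;st()"
python3 -m jog '[[-0.004,0,0,0,0,0,0.06],[-0.004,0,0,0,0,0,0.06],[-0.004,0,0,0,0,0,0.06]]' >/dev/null;python3 -c "from h import *;st()"
python3 -m jog '[[-0.004,0,0,0,0,0,0.06],[-0.004,0,0,0,0,0,0.06],[-0.004,0,0,0,0,0,0.06]]' >/dev/null;python3 -c "from h import *;st()"
```

```text
t 3.55 fix xyz [  3.8 108.1] 101.7 tool y ang 0.13 z [ 0.001 -0.    -1.   ] F fix [-0.1 -0.3] -0.1 j [ 0.01  0.56  1.51 -0.    1.07 -0.12] w 0.7
t 3.85 fix xyz [ 3.7 96.7] 101.3 tool y ang 0.131 z [-0.  0. -1.] F fix [-0.2 -0.1] 0.1 j [-0.01  0.56  1.51  0.    1.06 -0.14] w 0.7
t 4.15 fix xyz [ 3.7 84.5] 101.3 tool y ang 0.131 z [-0. -0. -1.] F fix [-0.2  0.6] 0.3 j [-0.03  0.56  1.52 -0.    1.06 -0.16] w 0.71
```

```bash
python3 -m jog '[[-0.004,0,0,0,0,0,0.06],[-0.004,0,0,0,0,0,0.06],[-0.004,0,0,0,0,0,0.06]]' >/dev/null;python3 -c "from h import *;st()"
python3 -m jog '[[-0.004,0,0,0,0,0,0.06],[-0.004,0,0,0,0,0,0.06],[0,0,0,0,0,0,0.06],[0,0,0,0,0,0,0.06]]' >/dev/null
python3 - <<'E'
from h import *
st()
a=cv2.resize(eyes.capture('side')[90:255,190:390,::-1],None,fx=2.4,fy=2.4,interpolation=2)
b=cv2.resize(eyes.capture('top')[130:220,200:320,::-1],None,fx=2.6,fy=2.6,interpolation=2)
b=cv2.copyMakeBorder(b,0,a.shape[0]-b.shape[0],0,0,0)
cv2.imwrite('pics/s2.png',np.hstack([a,b]))
E
```

```text
t 4.45 fix xyz [ 3.8 72.5] 101.3 tool y ang 0.131 z [ 0. -0. -1.] F fix [-0.4 -0.3] 0.9 j [-0.05  0.56  1.52 -0.    1.06 -0.18] w 0.7
t 4.85 fix xyz [ 3.8 64.8] 101.3 tool y ang 0.131 z [-0.  0. -1.] F fix [-1.4 -0.1] -0.8 j [-0.06  0.56  1.52  0.    1.06 -0.19] w 0.7
```

View pics/s2.png

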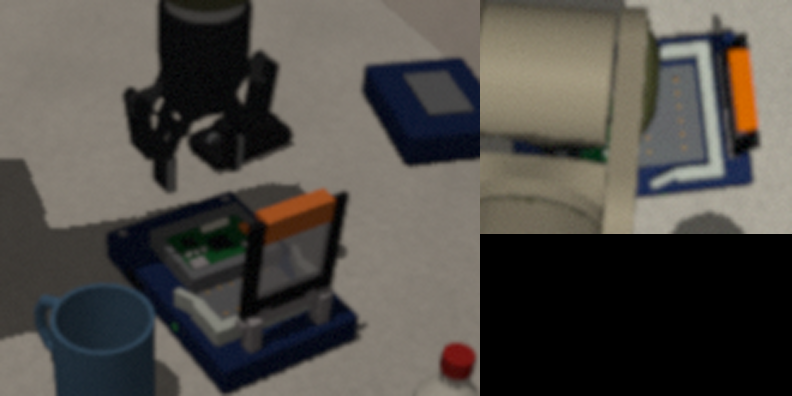

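The carrier lies flat with components up. Its far-left corner is at about (150,245) in the side crop. I'll back off, lower, and push it from behind its trailing edge.

```bash
python3 -m jog '[[0.012,0,0,0,0,0,0.06],[0.012,0,0,0,0,0,0.06],[0.012,0,0,0,0,0,0.06],[0.012,0,0,0,0,0,0.06],[0,0,0,0,0,0,0.06]]' >/dev/null
python3 -m jog '[[0,-0.001,0.015,0,0,0,0.06],[0,-0.001,0.015,0,0,0,0.06],[0,0,0.015,0,0,0,0.06],[0,0,0.01,0,0,0,0.06],[0,0,0,0,0,0,0.06]]' >/dev/null
python3 - <<'E'
from h import *
st()
im=eyes.capture('side')[:,:,::-1]
cv2.imwrite('pics/s3.png',cv2.resize(im[130:255,230:355],None,fx=4.8,fy=4.8,interpolation=2))
E
```

```text
t 5.95 fix xyz [  1.1 112.8] 45.1 tool y ang 0.131 z [-0.002 -0.    -1.   ] F fix [-0.1  0.1] 0.3 j [ 0.02  0.64  1.55 -0.    0.95 -0.11] w 0.7
```

View pics/s3.png

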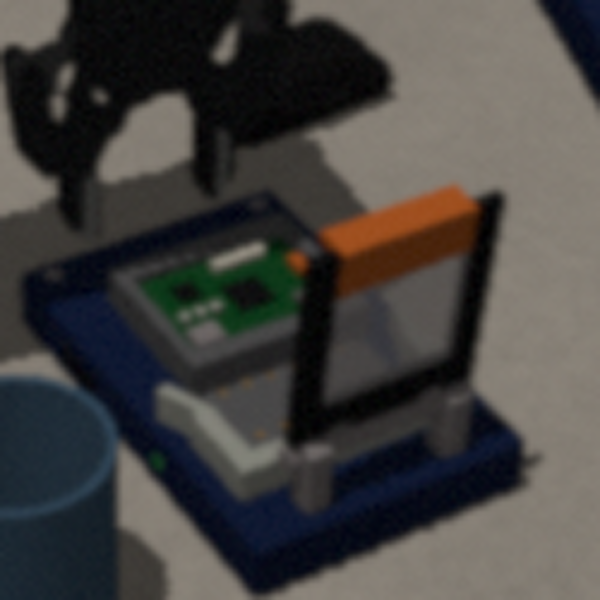

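The fingers are down behind the board. Its top left edge runs from (112,270) to (190,368) in this crop, and it is clear of the rails.

```bash
python3 - <<'E'
from h import *
P=np.array([(112,270),(190,368)])/4.8+[229.6,129.6]
W=onz('side',P,48)[:,:2];print(((W-[571.6,14.3])@Rf).round(1),((W-O)@Rf).round(1))
E
python3 -m jog '[[-0.008,0.000,0,0,0,0,0.06],[-0.008,0,0,0,0,0,0.06],[-0.006,0,0,0,0,0,0.06],[-0.006,0,0,0,0,0,0.06]]' >/dev/null;python3 -c "from h import *;st()"
python3 -m jog '[[-0.005,0,0,0,0,0,0.06],[-0.005,0,0,0,0,0,0.06],[-0.005,0,0,0,0,0,0.06],[-0.005,0,0,0,0,0,0.06]]' >/dev/null;python3 -c "from h import *;st()"
python3 -m jog '[[-0.004,0,0,0,0,0,0.06],[-0.004,0,0,0,0,0,0.06],[-0.004,0,0,0,0,0,0.06]]' >/dev/null;python3 -c "from h import *;st()"
```

```text
[[-40.1  69.7]
 [-43.6  -4.2]] [[-41.2  67.4]
 [-44.7  -6.5]]
t 6.4 fix xyz [ 1.9 84. ] 46.6 tool y ang 0.131 z [ 0.001 -0.    -1.   ] F fix [ 1.1 -1.4] 0.2 j [-0.03  0.63  1.56  0.    0.95 -0.16] w 0.7
t 6.8 fix xyz [ 1.8 64.6] 46.4 tool y ang 0.131 z [ 0.  0. -1.] F fix [-0.4  2.9] 2.5 j [-0.06  0.63  1.56  0.    0.95 -0.19] w 0.7
t 7.1 fix xyz [ 1.8 52.6] 46.3 tool y ang 0.131 z [ 0.  0. -1.] F fix [-0.1  2.9] 1.8 j [-0.08  0.63  1.56  0.    0.95 -0.21] w 0.7
```

```bash
python3 -m jog '[[-0.004,0,0,0,0,0,0.06],[-0.004,0,0,0,0,0,0.06],[-0.003,0,0,0,0,0,0.06],[0,0,0,0,0,0,0.06]]' >/dev/null;python3 -c "from h import *;st()"
python3 -m jog '[[-0.003,0,0,0,0,0,0.06],[-0.003,0,0,0,0,0,0.06],[0,0,0,0,0,0,0.06]]' >/dev/null;python3 -c "from h import *;st()"
python3 -m jog '[[-0.002,0,0,0,0,0,0.06],[-0.002,0,0,0,0,0,0.06]]' >/dev/null;python3 -c "from h import *;st()"
```

```text
t 7.5 fix xyz [ 1.7 41.3] 46.2 tool y ang 0.131 z [-0. -0. -1.] F fix [-0.4  0.8] 0.5 j [-0.1   0.63  1.56 -0.    0.95 -0.23] w 0.7
t 7.8 fix xyz [ 1.7 35.3] 46.2 tool y ang 0.131 z [-0. -0. -1.] F fix [-0.  -0.3] 0.2 j [-0.11  0.64  1.56 -0.    0.95 -0.24] w 0.7
t 8.0 fix xyz [ 1.7 31.8] 46.2 tool y ang 0.131 z [-0. -0. -1.] F fix [0.2 0.7] -0.4 j [-0.12  0.64  1.56 -0.    0.95 -0.25] w 0.7
```

```bash
for i in 1 2 3; do :; done
python3 -m jog '[[-0.002,0,0,0,0,0,0.06],[-0.001,0,0,0,0,0,0.06]]' >/dev/null;python3 -c "from h import *;st()"
python3 -m jog '[[-0.001,0,0,0,0,0,0.06],[-0.001,0,0,0,0,0,0.06]]' >/dev/null;python3 -c "from h import *;st()"
python3 -m jog '[[-0.001,0,0,0,0,0,0.06],[-0.001,0,0,0,0,0,0.06]]' >/dev/null
python3 - <<'E'
from h import *
st()
im=eyes.capture('side')[:,:,::-1]
cv2.imwrite('pics/s4.png',cv2.resize(im[130:255,230:355],None,fx=4.8,fy=4.8,interpolation=2))
E
```

```text
t 8.2 fix xyz [ 1.6 30.3] 46.2 tool y ang 0.131 z [-0.001  0.003 -1.   ] F fix [ 1.4 14.3] 0.8 j [-0.12  0.64  1.56  0.    0.95 -0.26] w 0.7
t 8.4 fix xyz [ 1.6 30.1] 46.2 tool y ang 0.131 z [-0.001  0.006 -1.   ] F fix [ 2.4 24.1] 2.9 j [-0.13  0.64  1.56  0.01  0.95 -0.26] w 0.7
t 8.6 fix xyz [ 1.5 30. ] 46.2 tool y ang 0.131 z [-0.002  0.008 -1.   ] F fix [ 2.2 35.2] 3.1 j [-0.13  0.64  1.56  0.01  0.95 -0.26] w 0.71
```

View pics/s4.png

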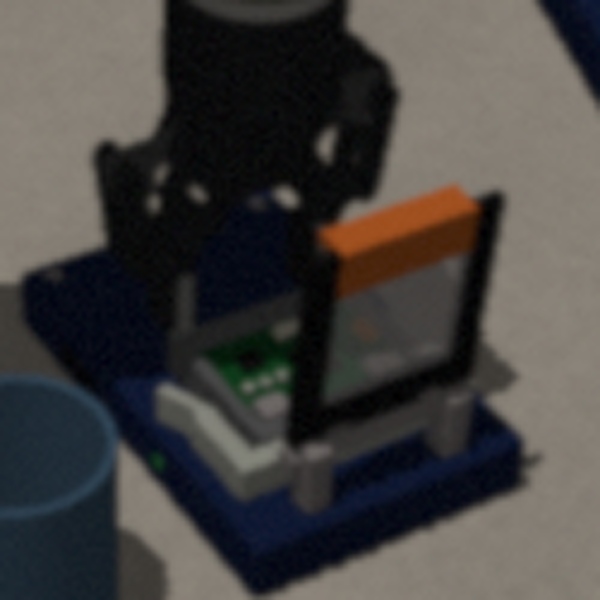

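The board is between the rails. Its front left corner, at about (260,440), is against the end stop, and the 35 N reaction confirms it. Next I'll retreat up and fly behind the lid, checking the board on the way.

```bash
python3 -m jog '[[0.006,0,0,0,0,0,0.06],[0.02,0,0,0,0,0,0.06],[0.03,0,-0.01,0,0,0,0.06],[0,0,-0.04,0,0,0,0.06],[0,0,-0.04,0,0,0,0.06]]' >/dev/null
python3 -m jog '[[0,0,-0.04,0,0,0,0.05],[0,0,-0.04,0,0,0,0.05],[-0.03,0,0,0,0,0,0.05],[-0.04,0,0,0,0,0,0.05],[-0.04,0,0,0,0,0,0.05]]' >/dev/null
python3 -m jog '[[-0.04,0,0,0,0,0,0.05],[-0.04,0,0,0,0,0,0.05],[-0.03,0,0,0,0,0,0.05],[0,0,0,0,0,0,0.05]]' >/dev/null
python3 - <<'E'
from h import *
st()
a=cv2.resize(eyes.capture('side')[130:255,200:345,::-1],None,fx=4,fy=4,interpolation=2)
b=cv2.resize(eyes.capture('top')[130:220,200:320,::-1],None,fx=1.8,fy=1.8,interpolation=2)
b=cv2.copyMakeBorder(b,0,a.shape[0]-b.shape[0],0,0,0)
cv2.imwrite('pics/s5.png',np.hstack([a,b]))
E
```

```text
t 10.05 fix xyz [   1.4 -142.9] 215.9 tool y ang 0.127 z [-0.    -0.001 -1.   ] F fix [-0.1 -0.2] -0.4 j [-0.4   0.51  1.28 -0.    1.35 -0.53] w 0.58
```

View pics/s5.png

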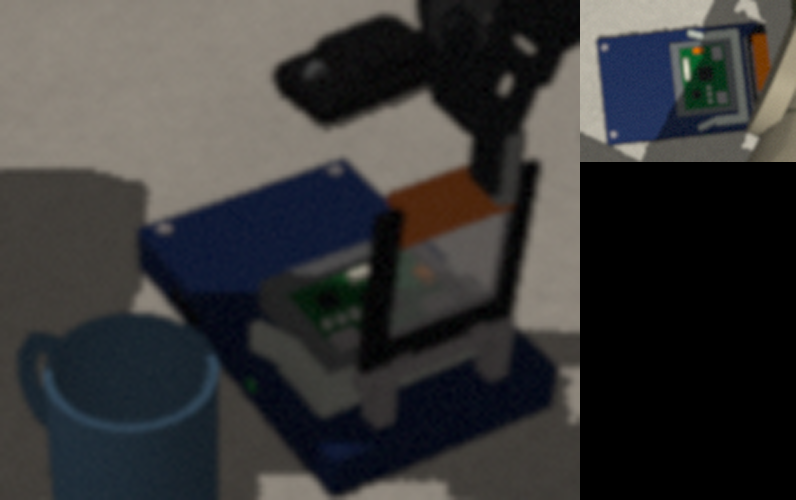

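The board looks home against the stop in both views (top crop board x 672–738), and the fingers are behind the lid. I'll lower them and swing the lid over along an arc.

```bash
python3 -m jog '[[0,0,0.03,0,0,0,0.05],[0,0,0.03,0,0,0,0.05],[0.015,0,0.001,0,0,0,0.05],[0.015,0,0.001,0,0,0,0.05],[0.010,0,0,0,0,0,0.05]]' >/dev/null;python3 -c "from h import *;st()"
python3 -m jog '[[0.01,0,0.001,0,0,0,0.05],[0.01,0,0.002,0,0,0,0.05],[0.01,0,0.002,0,0,0,0.05],[0.01,0,0.003,0,0,0,0.05]]' >/dev/null;python3 -c "from h import *;st()"
python3 -m jog '[[0.01,0,0.006,0,0,0,0.05],[0.01,0,0.006,0,0,0,0.05],[0.01,0,0.006,0,0,0,0.05]]' >/dev/null;python3 -c "from h import *;st()"
```

```text
t 10.65 fix xyz [  2.6 -97. ] 156.1 tool y ang 0.133 z [ 0.002 -0.001 -1.   ] F fix [ 0.6 -3. ] 0.3 j [-0.33  0.53  1.4   0.    1.2  -0.46] w 0.59
t 11.05 fix xyz [  2.  -58.4] 146.5 tool y ang 0.131 z [ 0.001 -0.    -1.   ] F fix [ 1.5 -0.9] 1.1 j [-0.27  0.53  1.44  0.    1.17 -0.4 ] w 0.58
t 11.35 fix xyz [  1.7 -28.4] 127.4 tool y ang 0.131 z [-0.001 -0.    -1.   ] F fix [ 0.5 -1.5] 0.3 j [-0.22  0.54  1.48 -0.    1.13 -0.35] w 0.59
```

Contact is steady at a few newtons. I'll continue the arc down.

```bash
python3 -m jog '[[0.008,0,0.010,0,0,0,0.05],[0.007,0,0.010,0,0,0,0.05],[0.005,0,0.010,0,0,0,0.05],[0.004,0,0.010,0,0,0,0.05]]' >/dev/null;python3 -c "from h import *;st()"
python3 -m jog '[[0.002,0,0.008,0,0,0,0.05],[0.001,0,0.006,0,0,0,0.05],[0,0,0.003,0,0,0,0.05]]' >/dev/null;python3 -c "from h import *;st()"
python3 -m jog '[[0,0,0.002,0,0,0,0.05],[0,0,0.002,0,0,0,0.05]]' >/dev/null;python3 -c "from h import *;st()"
python3 -m jog '[[0,0,0.002,0,0,0,0.05],[0,0,0.001,0,0,0,0.05]]' >/dev/null;python3 -c "from h import *;st()"
```

```text
t 11.75 fix xyz [ 1.7 -4.6] 87.2 tool y ang 0.131 z [-0.001  0.    -1.   ] F fix [0.  0.3] 1.0 j [-0.18  0.58  1.52  0.    1.04 -0.31] w 0.58
t 12.05 fix xyz [ 1.7 -2.1] 70.6 tool y ang 0.131 z [-0.001  0.    -1.   ] F fix [0.3 1.2] 1.8 j [-0.18  0.6   1.54  0.    1.   -0.31] w 0.58
t 12.25 fix xyz [ 1.9 -2.3] 67.3 tool y ang 0.131 z [ 0. -0. -1.] F fix [0.  0.8] 1.5 j [-0.18  0.61  1.54 -0.    0.99 -0.31] w 0.59
t 12.45 fix xyz [ 2.2 -2.4] 65.4 tool y ang 0.131 z [ 0.001 -0.    -1.   ] F fix [-5.1  1.8] 14.2 j [-0.18  0.61  1.54 -0.    0.99 -0.31] w 0.59
```

```bash
python3 -m jog '[[0,0,0.001,0,0,0,0.05],[0,0,0.001,0,0,0,0.05]]' >/dev/null;python3 -c "from h import *;st()"
python3 -m jog '[[0,0,-0.004,0,0,0,0.05],[0,0,-0.02,0,0,0,0.05],[0,0,-0.04,0,0,0,0.05],[0,0,-0.05,0,0,0,0.05],[0.04,0,-0.03,0,0,0,0.05]]' >/dev/null
python3 -m jog '[[0.04,0,0,0,0,0,0.05],[0.04,0,0,0,0,0,0.05],[0.04,0,0,0,0,0,0.05],[0.04,0,0,0,0,0,0.05],[0,0,0,0,0,0,0.05]]' >/dev/null
python3 - <<'E'
from h import *
st()
a=cv2.resize(eyes.capture('side')[140:255,230:345,::-1],None,fx=3.5,fy=3.5,interpolation=2)
b=cv2.resize(eyes.capture('top')[130:220,210:310,::-1],None,fx=3.8,fy=3.8,interpolation=2)
b=cv2.copyMakeBorder(b,0,a.shape[0]-b.shape[0],0,0,0)
cv2.imwrite('pics/s6.png',np.hstack([a,b]))
E
```

```text
t 12.65 fix xyz [ 2.5 -2.4] 64.9 tool y ang 0.131 z [ 0.003 -0.001 -1.   ] F fix [-12.6   1.9] 28.3 j [-0.18  0.61  1.54 -0.    0.99 -0.31] w 0.58
t 13.65 fix xyz [  1.1 201.8] 206.2 tool y ang 0.136 z [ 0.     0.001 -1.   ] F fix [-0.1 -0.4] 0.5 j [0.18 0.48 1.35 0.   1.31 0.04] w 0.59
```

View pics/s6.png

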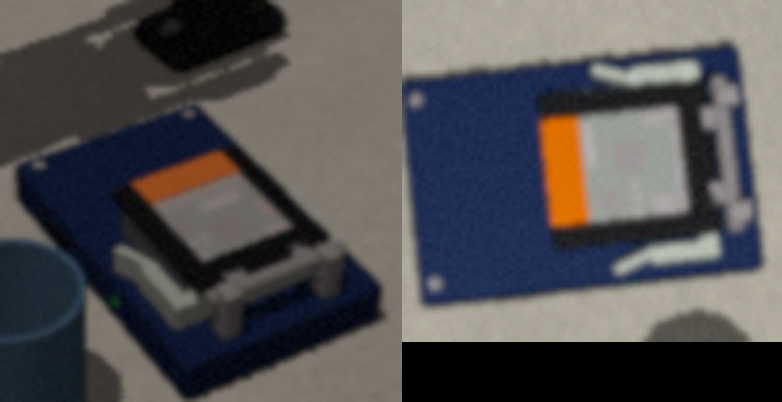

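Both views show the lid down over the board. I'll check its height by triangulating the free-edge corners: side crop (115,188) and (228,150), top crop (553,248) and (538,97).

```bash
python3 - <<'E'
from h import *
def tri(ps,pt):
    (o1,d1),(o2,d2)=rays('side',[ps]),rays('top',[pt]);d1,d2=d1[0],d2[0]
    k=np.linalg.lstsq(np.c_[d1,-d2],o2-o1,rcond=None)[0];a,b=o1+k[0]*d1,o2+k[1]*d2
    m=(a+b)/2;return ((m[:2]-O)@Rf).round(1),m[2].round(1),np.linalg.norm(a-b).round(1)
s=lambda p:np.array(p)/3.5+[229.6,139.6]
t=lambda p:(np.array(p)-[402,0])/3.8+[209.6,129.6]
print('edge L',tri(s((115,188)),t((553,248))),'R',tri(s((228,150)),t((538,97))))
print('bed screws',tri(s((38,164)),t((434,284))),tri(s((188,115)),t((416,100))))
# shut-lid expectation per camera vs seen bed
from h import proj
for n,off in(('side',(571.6,14.3)),('top',(573.3,19.3))):
    for z,y in((58,26),(63,25.7),(68,25)):
        w=[Rf@[x,y]+off for x in(-45,45)];print(n,z,proj(n,[[*p,z] for p in w]).round(1).tolist())
print('seen side',s((115,188)),s((228,150)),'top',t((553,248)),t((538,97)))
E
```

```text
edge L (array([-41.4,  29.4]), np.float64(54.7), np.float64(2.7)) R (array([44.1, 30.6]), np.float64(50.3), np.float64(5.6))
bed screws (array([-54. , 101.9]), np.float64(27.2), np.float64(1.4)) (array([ 56.6, 101.5]), np.float64(25.6), np.float64(1.0))
side 58 [[261.2, 194.4], [297.9, 181.3]]
side 63 [[261.3, 192.6], [298.2, 179.5]]
side 68 [[261.5, 190.8], [298.5, 177.8]]
top 58 [[250.1, 195.2], [245.7, 154.7]]
top 63 [[250.3, 195.1], [245.9, 154.4]]
top 68 [[250.6, 194.9], [246.2, 154.0]]
seen side [262.45714286 193.31428571] [294.74285714 182.45714286] top [249.33684211 194.86315789] [245.38947368 155.12631579]
```

The triangulated edge is about 27 mm above the bed, where 28 is expected. With the hard 28 N stop during pressing, that means the lid is shut, which also means the board is home. The arm is clear, so I'm handing in.

```bash
python3 -c "
from rig import finish_job
print(finish_job())"
```

```text
the job is handed in; nothing more can be done
None
```

The job is handed in at about 14 s of the 54 s allowed: the board was tipped flat and pushed home against the end stop, the lid was pressed shut, and nothing else was touched; the judge returned no verdict.

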